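Hang the parts pail on the spring balance

ROBOT

A 7-joint arm with a two-finger parallel gripper is mounted at the origin on the work surface. World frame = base frame: x ahead of the robot, y to its left, z up, the work surface at z = 0. Lengths are in m, angles in rad, forces in N, time in s.
With the tool pointing down it reaches from about 0.425 to 0.825 m from the base axis. Payload 3.6 kg.
Tool frame: the origin (TCP) lies midway between the tips of the shut fingers; the grasp point (between the pads) lies 19 mm behind it (manip.tcp_to_grasp is the distance from the TCP to the grasp point, in m); z points along the fingers, y is the direction in which the jaws open and shut (so a half turn about z gives the same grasp; the last joint's range is limited). The gripper opens to 93 mm and grips with 3 to 60 N. Pads are 15 mm wide; open, the fingers measure 128 mm over their backs; the gripper's body (75 mm by 188 mm) begins 65 mm behind the grasp point.
Start: joints at [1.294, 0.615, -0.013, 1.423, 0.008, 1.103, -0.04], TCP at [0.161, -0.63, 0.219] pointing down, gripper open.
Joint ranges: [-3.12, 3.12], [-0.3, 2.06], [-1.34, 1.32], [0.26, 2.42], [-1.36, 4.5], [0.01, 1.98], [-2.84, 2.84]. Speed limits (rad/s): [2.79, 2.79, 3.14, 3.14, 3.14, 3.14, 3.14].

INTERFACE

Orientations are given as [roll, pitch, yaw] about the fixed x, y, z axes, in that order (R = Rz(yaw) Ry(pitch) Rx(roll)).
In Python, from bench import manip, eyes, job_done, spotter gives the robot as it stands.
- The arm moves only by the tool apply_moves, never from a script. Its arguments are lists of equal length, an entry for each row: "angular": the turn, a rotation vector about the tool's x, y, z in degrees, a list of three; "dp": the shift along the tool's x, y, z in m, a list of three; "hand": the closure in counts, from 0 (fully open) to 255 (shut). In form: {"angular": [[rx, ry, rz], ...], "dp": [[tx, ty, tz], ...], "hand": [hand, ...]}. A call has 1 to 12 rows; each row shifts and turns the commanded pose from where the row before left it, along the tool's axes as they then stand; what a row does not reach is not made up. A row lasts 1/8 s, in which the tool goes at most 62.5 mm and 10.7 degrees, less where a joint would pass 70% of its speed; a pose out of reach is approached as far as the arm can. A call with a gripper value outside its range is refused whole. The fingers move at their own pace and stop on an object; "squeeze" is the grip in N (left out, the last holds). Time passes only in rows, so rows that do not move let the fingers close. It gives the time, the measured TCP pose, the force and the opening at its end, in the units of the state.
- manip.get_state(): the state, without advancing time (a new reading comes with each control period).
- eyes.snapshot(name): name is "scene" or "side" or "wrist"; returns a dict with "color" (480x640x3 uint8, red, green, blue), "intrinsics" (3x3 intrinsics, pixels), "camera_from_world" (4x4, takes a point from world to camera coordinates). Camera axes: x right, y down, z forward; pixel columns grow to the right and rows downward; lengths in m; the calibration is good to about 2 mm. A picture is of the moment at which its call begins. There is no depth.
- job_done(): hands the job in, once; it reports no verdict.
Trained networks look in the newest picture that a camera, given by its name, has taken for a name from the list of things; names that differ only in an ending like _2 or _b are one class to them, and where a whole thing is asked for, a point or a joint stands for the part that bears it (a point fixed in the world has none). Each returns a list of dicts, best first, with "confidence" (0 to 1); they miss things now and then, are a little off and sometimes report something else, mostly with a low value. They report only what shows in the picture. A call takes as long as a camera call.
- spotter.silhouettes(camera, label): "pixels" (480x640 bool, what is visible of it) and "centre" ([column, row] in pixels, amid what is visible of it).
The state is a dict: "time": time; "joints": joint angles; "qd": joint speeds; "tau": joint torques, N m; "position": TCP position; "orientation": TCP orientation; "force": force on the tool from outside, world axes, zero at the start; "torque": the same for the moment, N m; "gripper_width": finger opening in m.
Only numpy, scipy, OpenCV 4.12 (cv2) and the standard library are available. Lean on these libraries where they do the work, as an engineer would, in place of code of your own. Each camera call takes 0.05 s, during which the arm holds its last target. There are 200 camera calls.

TASK

Weigh the parts pail: lift it by its handle straight up off the stand, keeping it upright, and hang it on the hook of the spring balance by the kink in the middle of the handle. Let the hook take the whole weight gradually while you still hold the pail, so that the hook does not jump when you let go, and leave the pail hanging freely and still. Leave everything else on the table alone.

Things in the scene. Friction and masses are not known exactly. Their poses are not given: they have to be found in the camera images.
- pail: yellow round parts pail holding small reels; 110 across at the rim, 92 at the foot, rim 75 above the underside, total height 137; weight unknown (0.2 to 0.65 kg). A rigid steel handle of 8 mm wire arches over it along the pail's y axis: uprights at y = +-58, level bar with middle line 125 above the underside. Origin: centre of underside, z up. Symmetrical under a half turn.
- pail_eye (a point): middle of the wire at the peak of the small upward kink in the handle bar's centre (|y| < 13), 133 above the pail's underside; the hook belongs under this point. Axes as the pail.
- sleeve_left (a point): centre of the red square grip sleeve on the bar at the pail's y = +38, 125 above its underside: 14 wide (x), 26 long (y), 14 high. Axes as the pail.
- sleeve_right (a point): centre of the other red grip sleeve, at the pail's y = -38, same size.
- stand: fixed low aluminium stand, 150 x 150, top face 50 above the table, with four black locating strips 8 high round the pail's place, 58 from the centre. Origin: centre of its underside; turned about z.
- balance: fixed blue spring balance on a bench stand. Origin on the table straight below the hook; the hook opens to its -x. Base x -70 to 150, y -65 to 65, 12 thick; post 18 thick at x = 130, y = 50; cross arm at height 465 to 485. The weighing head hangs over the hook (x +-25, y +-34, height 335 to 465): no room for a gripper straight above, so it must lean out sideways along the handle.
- hook_bowl (a point): where the wire's middle (the eye) lies when resting in the hook: 235 above the table unloaded, sinking with the hook. Axes as the balance. The hook is a J of 8 mm wire in the balance's x-z plane: bowl bottom 8.5 below this point, free tip at x = -27, top 26 above, rod at x = +20. The bar lies along y, comes in from -x over the tip and goes down into the bowl.
- hook (a joint): how far the hook has been pulled down on its spring, m: 0 unloaded, stop at 0.09; it sinks about 10 mm for each newton hung on it.
- jar: bystander, to be left alone: white jar with green lid, 60 across, 70 tall; origin centre of underside
- screwdriver: bystander, to be left alone: red-handled screwdriver lying on the table; origin under its middle
- reel_blue: bystander, to be left alone: blue component reel lying flat, 150 across, 14 thick; origin centre of underside
- reel_black: bystander, to be left alone: black component reel lying flat, 120 across, 20 thick; origin centre of underside
- carton: bystander, to be left alone: small cardboard carton 110 x 80 x 60; origin centre of underside
- mug: bystander, to be left alone: white mug, 80 across, 90 tall; origin centre of underside
- bottle: bystander, to be left alone: clear bottle with red cap, 60 across, 150 tall; origin centre of underside

How it is judged:
By the outcome, as a careful person would: the job done as asked, in the order asked, and still so for the second after the job is handed in, with the robot touching nothing.
It also fails if it takes over 64 s, if anything falls off the work surface, if the arm or the gripper's body presses on something with over 40 N, if the wrist force passes 120 N, or if a joint passes its speed limit or range.

## Working session

There is one attempt and no reset: what is moved stays moved. The work goes in short steps, Python scripts to look and compute and a tool call to move; the robot and the scene stay as the last step left them, time stands still between calls to the robot, and variables do not carry over. Pictures are saved under pics/ and viewed, about 8 in all and at most 12, crops included, and the job is handed in when it is done.

Besides the shell and the picture viewer there is one more tool, called after "Call:" by a JSON object that holds its "api" and its "payload". apply_moves: Moves the arm, as the interface text tells. Its arguments: {"type":"object","properties":{"angular":{"type":"array"},"dp":{"type":"array"},"hand":{"type":"array"},"squeeze":{"type":"number"}},"required":["angular","dp","hand"]}

```bash
ls; mkdir -p pics; cat > h.py <<'E'
import numpy as np, cv2
from scipy.spatial.transform import Rotation as R
from bench import manip, eyes, job_done, spotter
def snap(n,f=None):
    s=eyes.snapshot(n)
    if f: cv2.imwrite('pics/'+f,s['color'][:,:,::-1])
    return s
def P(s,p):
    p=np.atleast_2d(p); T=s['camera_from_world']; c=p@T[:3,:3].T+T[:3,3]; u=c@s['intrinsics'].T
    return u[:,:2]/u[:,2:]
def ray(s,uv):
    T=s['camera_from_world']; Rm=T[:3,:3]; o=-Rm.T@T[:3,3]
    d=Rm.T@np.linalg.inv(s['intrinsics'])@np.array([uv[0],uv[1],1.]); return o,d/np.linalg.norm(d)
def onz(s,uv,z):
    o,d=ray(s,uv); return o+d*(z-o[2])/d[2]
def tri(rs):
    A=np.zeros((3,3));b=np.zeros(3)
    for o,d in rs:
        M=np.eye(3)-np.outer(d,d);A+=M;b+=M@o
    return np.linalg.solve(A,b)
E
python3 - <<'E'
from h import *
np.set_printoptions(precision=4,suppress=True)
print(manip.get_state(), manip.tcp_to_grasp)
ims=[]
for c in ['scene','side']:
    s=snap(c,c+'1.png'); T=s['camera_from_world'];print(c,-T[:3,:3].T@T[:3,3],T[2,:3])
    for l in ['pail','sleeve_left','stand','balance','hook','jar','screwdriver','reel_blue','reel_black','carton','mug','bottle']:
        for r in spotter.silhouettes(c,l)[:2]:
            if r['confidence']>.3: print(l,round(r['confidence'],2),np.array(r['centre']),r['pixels'].sum(), onz(s,r['centre'],0))
E
```

```text
pics
{'time': 0.0, 'joints': array([ 1.2945,  0.6159, -0.0126,  1.4248,  0.0081,  1.1034, -0.0404]), 'qd': array([ 0.    , -0.0008,  0.0006,  0.0005,  0.0001,  0.0001,  0.0004]), 'tau': array([  0.0001, -45.894 ,   0.209 , -16.5747,  -0.0611,   0.0205,
         0.0002]), 'position': array([ 0.1605, -0.6291,  0.2175]), 'orientation': array([-3.1391,  0.    ,  0.2498]), 'force': array([-0.328 , -0.1588,  0.0254]), 'torque': array([-0.02  , -0.0094, -0.0063]), 'gripper_width': 0.09292246649537317} 0.0188
scene [1.3689 0.863  1.0571] [-0.5143 -0.5934 -0.6191]
pail 0.94 [385.1 267.8] 1653 [0.4114 0.086  0.    ]
sleeve_left 0.84 [384.3 270.4] 1638 [0.4224 0.093  0.    ]
stand 0.56 [375.8 292.5] 1397 [0.5146 0.1464 0.    ]
balance 0.8 [300.4 178.4] 3960 [ 0.2798 -0.507   0.    ]
balance 0.55 [275.2 303.7] 1651 [ 0.7748 -0.007   0.    ]
hook 0.58 [303.5 169.7] 151 [ 0.227  -0.5525  0.    ]
jar 0.61 [329.3 266.1] 468 [ 0.5429 -0.0324  0.    ]
screwdriver 0.66 [358.8 259.7] 126 [0.4484 0.0044 0.    ]
reel_blue 0.72 [276.8 304.1] 1713 [ 0.7722 -0.0028  0.    ]
reel_blue 0.66 [293.4 188.1] 522 [
[... 531 characters left out ...]
6 331.7] 1905 [0.5066 0.1451 0.    ]
balance 0.72 [307.8 305.1] 1980 [0.5877 0.079  0.    ]
balance 0.66 [384.2 176.1] 5856 [ 0.8332 -0.6443  0.    ]
hook 0.7 [391.1 193.1] 127 [ 0.7446 -0.5553  0.    ]
jar 0.97 [337.4 286.8] 574 [ 0.5736 -0.0305  0.    ]
jar 0.39 [382.7 183. ] 164 [ 0.8082 -0.5978  0.    ]
screwdriver 0.61 [366.1 314.9] 427 [0.4445 0.0154 0.    ]
reel_blue 0.85 [271.1 265.7] 1422 [0.7836 0.0109 0.    ]
reel_blue 0.33 [306.9 304.3] 2030 [0.5916 0.078  0.    ]
reel_black 0.9 [479.6 243.2] 882 [ 0.3653 -0.4627  0.    ]
carton 0.88 [223.4 397. ] 2565 [0.5331 0.4345 0.    ]
mug 0.77 [389.5 211.5] 774 [ 0.6812 -0.4498  0.    ]
bottle 0.87 [198.6 350.9] 1276 [0.6854 0.373  0.    ]
```

```bash
python3 - <<'E'
import cv2,numpy as np
a=cv2.imread('pics/scene1.png');b=cv2.imread('pics/side1.png')
f=lambda im,x,y,w,h,W,H:cv2.resize(im[y:y+h,x:x+w],(W,H),interpolation=cv2.INTER_CUBIC)
top=np.hstack([f(a,230,40,160,180,400,450)[:300],f(b,330,40,160,180,400,450)[:300]])
A=np.hstack([f(a,225,50,160,160,400,400),f(b,320,70,160,160,400,400)])
cv2.imwrite('pics/bal.png',A)
B=np.hstack([f(a,315,220,130,120,400,369),f(b,245,250,130,120,400,369)])
cv2.imwrite('pics/pail.png',B)
cv2.imwrite('pics/both.png',np.hstack([a,b])[::1,::1][:, :])
c=np.hstack([cv2.resize(a,(400,300)),cv2.resize(b,(400,300))])
cv2.imwrite('pics/one.png',np.vstack([B[:300+69],c[:231]]))
E
```

```text
(no output)
```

View pics/bal.png

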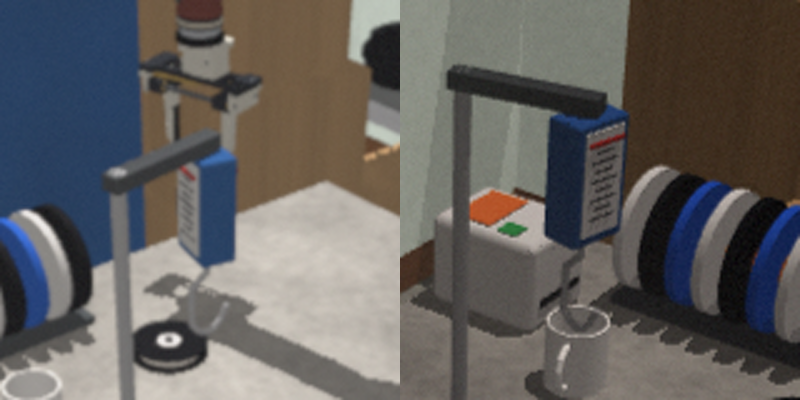

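View pics/one.png

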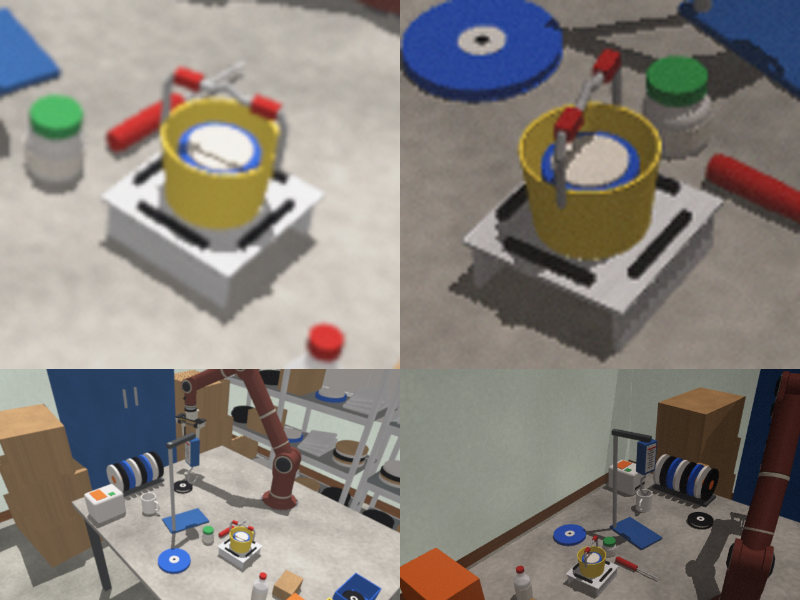

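```bash
cat > fit.py <<'E'
from h import *
from scipy.optimize import minimize
np.set_printoptions(precision=4,suppress=True)
S={c:snap(c) for c in ['scene','side']}
def box(x0,x1,y0,y1,z0,z1): return np.array([[x,y,z] for x in(x0,x1) for y in(y0,y1) for z in(z0,z1)])
win={'scene':(255,345,95,280),'side':(340,440,95,300)}
M={}
for c,s in S.items():
    im=s['color'].astype(int); m=((im[:,:,2]>im[:,:,0]+35)&(im[:,:,2]>60)).astype(np.uint8)
    w=np.zeros_like(m); a,b,e,f=win[c]; w[e:f,a:b]=1
    if c=='scene': w[:215,:285]=0
    M[c]=m*w
    n,l,st,ce=cv2.connectedComponentsWithStats(M[c]); print(c,[(st[i].tolist(),ce[i]) for i in range(1,n) if st[i,4]>40])
    m=((im[:,:,0]>im[:,:,1]*2)&(im[:,:,0]>90)).astype(np.uint8)
    n,l,st,ce=cv2.connectedComponentsWithStats(m); 
    for i in range(1,n):
        if st[i,4]>10: print('red',c,st[i].tolist(),ce[i],onz(s,ce[i],.175))
for l in ['mug','reel_black','jar','bottle','screwdriver','reel_blue','carton']:
    rs=[]
    for c,s in S.items():
        r=spotter.silhouettes(c,l)
        if r: rs.append(ray(s,r[0]['centre']))
    if len(rs)==2: print(l,tri(rs))
H=box(-.025,.025,-.034,.034,.335,.465);B=box(-.07,.15,-.065,.065,0,.012)
def T(p,q): 
    c,s=np.cos(q[2]),np.sin(q[2]); return p@np.array([[c,s,0],[-s,c,0],[0,0,1]])+[q[0],q[1],0]
def ren(s,q,k=4):
    im=np.zeros((480*k,640*k),np.uint8)
    for b in (H,B):
        cv2.fillConvexPoly(im,cv2.convexHull(np.round((P(s,T(b,q))+.5)*k).astype(np.int32)),255)
    return cv2.resize(im,(640,480),interpolation=cv2.INTER_AREA)/255.
def cost(q): return sum(np.abs(ren(s,q)-M[c]).sum() for c,s in S.items())
x0=[.5,-.26]
best=[]
# coarse
hc=tri([ray(s,np.mean(np.argwhere(M[c][:190])[:,::-1],0)) for c,s in S.items()]);print('head',hc)
for y in np.arange(-180,180,15):
    q=[hc[0],hc[1],np.radians(y)]; best.append((cost(q),q))
best.sort(key=lambda t:t[0])
for c0,q in best[:3]:
    r=minimize(cost,q,method='Nelder-Mead',options=dict(initial_simplex=[q,[q[0]+.01,q[1],q[2]],[q[0],q[1]+.01,q[2]],[q[0],q[1],q[2]+.15]],xatol=1e-4))
    print(c0,r.fun,r.x,np.degrees(r.x[2]))
E
python3 fit.py
```

```text
scene [([303, 109, 16, 48, 612], array([311.2647, 132.1977])), ([259, 222, 75, 41, 1573], array([297.3274, 241.78  ]))]
red scene [372, 242, 9, 7, 41] [375.6098 245.    ] [0.5202 0.1304 0.175 ]
red scene [397, 251, 9, 7, 42] [400.7143 254.4286] [0.4965 0.2031 0.175 ]
red scene [350, 254, 17, 15, 127] [358.4961 261.3386] [0.6061 0.1509 0.175 ]
red scene [416, 326, 10, 11, 97] [420.3711 330.8763] [0.6673 0.4201 0.175 ]
side [([380, 112, 31, 11, 135], array([395.5852, 117.5185])), ([426, 145, 14, 47, 414], array([432.8068, 169.6184])), ([341, 237, 78, 51, 1919], array([378.7952, 261.3955]))]
red side [396, 123, 14, 6, 17] [402.5882 125.6471] [ 0.8155 -0.7186  0.175 ]
red side [348, 147, 21, 13, 167] [356.8144 152.5988] [ 0.8156 -0.4454  0.175 ]
red side [495, 179, 7, 14, 52] [497.6731 185.1538] [ 0.363 -0.52   0.175]
red side [308, 266, 8, 7, 38] [311.6579 269.    ] [0.5292 0.1279 0.175 ]
red side [295, 285, 9, 8, 47] [299.4255 288.4255] [0.5041 0.2016 0.175 ]
red side [0, 286, 143, 144, 10757] [ 73.9242 351.9623] [0.7274 0.6366 0.175 ]
red side [345, 300, 35, 20, 228] [361.9956 309.386 ] [0.3504 0.1724 0.175 ]
red side [186, 315, 12, 8, 79] [191.3418 318.4557] [0.619  0.4226 0.175 ]
reel_black [ 0.3538 -0.4468  0.0086]
jar [ 0.5616 -0.0023  0.0343]
bottle [0.6392 0.4062 0.0561]
screwdriver [ 0.6224 -0.2235 -0.2578]
reel_blue [ 0.7782  0.0022 -0.003 ]
carton [0.5113 0.4462 0.0299]
head [ 0.4546 -0.2304  0.3564]
5470.666666666666 4397.607843137255 [ 0.5055 -0.2003  0.3424] 19.616139869592423
5767.964705882354 3481.141176470588 [ 0.5107 -0.1862 -0.2116] -12.125105715538721
5881.937254901961 3478.607843137255 [ 0.5119 -0.1866 -0.2245] -12.865640834437428
```

```bash
sed -i "s/im\[:,:,2\]>im\[:,:,0\]+35)&(im\[:,:,2\]>60)/im[:,:,2]>1.35*im[:,:,0]+8)\&(im[:,:,2]>30)/; s/    M\[c\]=m\*w/    if c=='side': w[:205,415:]=0; w[172:225]=0\n    M[c]=m*w/" fit.py
sed -i "s/^hc=tri.*/hc=[.51,-.187]/; s/15):/10):/" fit.py
cat >> fit.py <<'E'
o=[]
for c,s in S.items():
    im=s['color'][:,:,::-1].copy(); 
    ov=cv2.resize(im,None,fx=4,fy=4,interpolation=cv2.INTER_CUBIC)
    for b in (H,B,box(.121,.139,.041,.059,.012,.485),box(-.001,.001,-.001,.001,.234,.236)):
        p=P(s,T(b,r.x)); p=np.round((p+.5)*4).astype(int)
        for i in range(8):
            for j in (1,2,4):
                if not i&j: cv2.line(ov,p[i].tolist(),p[i|j].tolist(),(0,255,0),1)
    cc=ov[90*4:290*4,(240 if c=='scene' else 330)*4:][:, :400]
    o.append(np.hstack([cc])[:600*2])
cv2.imwrite('pics/fit.png',cv2.resize(np.hstack(o),(800,800))[:600*2][::1])
q=cv2.imread('pics/fit.png'); cv2.imwrite('pics/fit.png',cv2.resize(q,(600,600)))
E
python3 fit.py | grep -v red
```

```text
scene [([303, 109, 16, 48, 619], array([311.2924, 132.3457])), ([260, 223, 74, 40, 1543], array([297.4064, 241.9507]))]
side [([378, 112, 33, 57, 850], array([388.1306, 138.9894])), ([340, 237, 79, 52, 2103], array([378.0433, 262.2886]))]
mug [ 0.6489 -0.3869  0.0453]
reel_black [ 0.3599 -0.4593  0.0097]
jar [ 0.5617 -0.0042  0.0305]
bottle [0.6322 0.4061 0.0596]
screwdriver [0.4487 0.0159 0.0112]
reel_blue [0.7802 0.0144 0.0041]
carton [0.5153 0.4463 0.03  ]
2465.254901960784 2199.964705882353 [ 0.5143 -0.1822 -0.2207] -12.644433199032079
2706.1803921568626 2209.325490196078 [ 0.5123 -0.1807 -0.2276] -13.041552254511393
2864.419607843137 2200.529411764706 [ 0.5137 -0.1815 -0.2241] -12.840706527499748
```

View pics/fit.png

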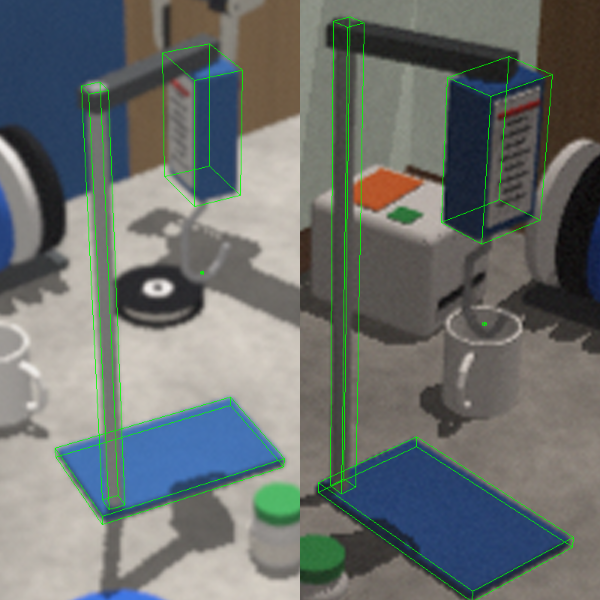

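Call:
{"api": "apply_moves", "payload": {"angular": [[0,0,0],[0,0,0],[0,0,0],[0,0,0],[0,0,0],[0,0,0],[0,0,0],[0,0,0]], "dp": [[0,-0.025,-0.043],[0,-0.025,-0.043],[0,-0.025,-0.043],[0,-0.025,-0.043],[0,-0.025,-0.043],[0,-0.025,-0.043],[0,-0.025,-0.043],[0,-0.025,-0.043]], "hand": [0,0,0,0,0,0,0,0]}}

```text
time: 3.9
position: [0.1109, -0.4349, 0.5643]
orientation: [3.141, -0.0, 0.25]
force: [1.1, -1.3, 0.4]
gripper_width: 0.0933
```

```bash
python3 -c "
from h import *
s=manip.get_state();print(s['joints'],s['position'],s['orientation'],s['force'],s['time'])"
```

```text
[ 1.28070417e+00  1.55881972e-01 -1.07871747e-02  1.18790043e+00
  1.66928422e-03  1.79706810e+00 -5.05985525e-02] [ 0.11091975 -0.43487649  0.56432034] [ 3.14084531e+00 -8.61495607e-05  2.49774287e-01] [ 1.10497569 -1.2685566   0.43206983] 3.9
```

Call:
{"api": "apply_moves", "payload": {"angular": [[0,0,-7],[0,0,-7],[0,0,-7],[0,0,-7],[0,0,-7],[0,0,-7],[0,0,-7],[0,0,-7],[0,0,-7],[0,0,-7],[0,0,-7],[0,0,-7]], "dp": [[0.0548,-0.0034,0],[0.0548,-0.0034,0],[0.0548,-0.0034,0],[0.0548,-0.0034,0],[0.0548,-0.0034,0],[0.0548,-0.0034,0],[0.0548,-0.0034,0],[0.0548,-0.0034,0],[0.0548,-0.0034,0],[0.0548,-0.0034,0],[0.0548,-0.0034,0],[0.0548,-0.0034,0]], "hand": [0,0,0,0,0,0,0,0,0,0,0,0]}}

```text
time: 5.4
position: [0.4445, 0.0667, 0.5625]
orientation: [3.141, -0.0, 1.72]
force: [0.4, 0.3, -0.6]
gripper_width: 0.0929
```

Call:
{"api": "apply_moves", "payload": {"angular": [[0,0,-10],[0,0,0],[0,0,0],[0,0,0],[0,0,0],[0,0,0],[0,0,0],[0,-9,0],[0,-9,0],[0,-9,0],[0,-9,0],[0,-9,0]], "dp": [[0,0,0],[0.029,0.015,0.033],[0.029,0.015,0.033],[0.029,0.015,0.033],[0.029,0.015,0.033],[0.029,0.015,0.033],[0.029,0.015,0.033],[0,0,0],[0,0,0],[0,0,0],[0,0,0],[0,0,0]], "hand": [0,0,0,0,0,0,0,0,0,0,0,0]}}

```text
time: 6.9
position: [0.4753, 0.2591, 0.3653]
orientation: [3.139, 0.79, 1.889]
force: [0.8, -0.1, -1.4]
gripper_width: 0.0932
```

```bash
cat > near.py <<'E'
import sys
from h import *
np.set_printoptions(precision=4,suppress=True)
st=manip.get_state();print(st['joints'],st['position'],R.from_euler('xyz',st['orientation']).as_matrix().tolist(),st['time'])
s=snap('wrist',sys.argv[1])
im=s['color'].astype(int); m=((im[:,:,0]>im[:,:,1]*2)&(im[:,:,0]>90)).astype(np.uint8)
n,l,stt,ce=cv2.connectedComponentsWithStats(m)
z=float(sys.argv[2])
for i in range(1,n):
    if stt[i,4]>150: print('red',stt[i].tolist(),ce[i],onz(s,ce[i],z))
T=s['camera_from_world'];print(-T[:3,:3].T@T[:3,3],T[2,:3])
E
python3 near.py w1.png .178
```

```text
[-0.5889  0.5764 -0.5424  1.4198  0.8169  1.8357 -0.8633] [0.4753 0.2591 0.3653] [[-0.22030249419305664, 0.9492185737819206, 0.2246128007031977], [0.668789791546507, 0.31461210621773833, -0.6736018388814107], [-0.71006128311259, 0.001822582962364483, -0.7041375237947821]] 6.9
red [320, 98, 16, 32, 416] [327.5024 115.6659] [0.5009 0.2043 0.178 ]
red [214, 109, 71, 30, 1110] [247.7559 123.2261] [0.4391 0.1753 0.178 ]
red [320, 161, 14, 24, 238] [326.1597 175.1555] [0.5244 0.1325 0.178 ]
[0.4241 0.4177 0.4341] [ 0.2715 -0.819  -0.5055]
```

View pics/w1.png

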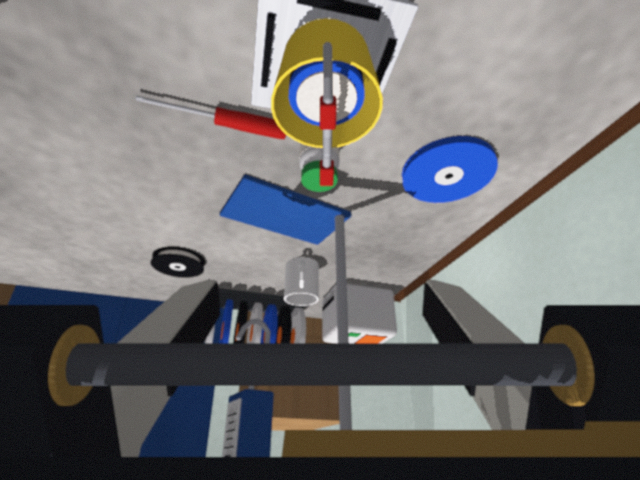

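Call:
{"api": "apply_moves", "payload": {"angular": [[0,0,0],[0,0,0],[0,0,0],[0,0,0],[0,0,0],[0,0,0],[0,0,0],[0,0,0],[0,0,0]], "dp": [[0.0224,0.0013,0.0347],[0.0224,0.0013,0.0347],[0.0224,0.0013,0.0347],[0.0224,0.0013,0.0347],[0,0,0.015],[0,0,0.015],[0,0,0.015],[0,0,0.015],[0,0,0]], "hand": [0,0,0,0,0,0,0,0,0]}}

```text
time: 8.07
position: [0.5047, 0.1854, 0.1605]
orientation: [-3.14, 0.787, 1.89]
force: [-0.5, -0.1, -0.6]
gripper_width: 0.0931
```

```bash
python3 near.py w2.png .178; python3 - <<'E'
from h import *
f=lambda im,x,y,w,h:cv2.resize(im[y:y+h,x:x+w],(400,400),interpolation=cv2.INTER_CUBIC)
a=snap('scene')['color'][:,:,::-1];b=snap('side')['color'][:,:,::-1]
cv2.imwrite('pics/g.png',np.hstack([f(a,330,190,110,110),f(b,250,220,110,110)]))
E
```

```text
[-0.4837  0.7521 -0.4897  1.7488  0.9429  1.4435 -1.1219] [0.5047 0.1854 0.1605] [[-0.2213721453937724, 0.9498619931205556, 0.22080889309265636], [0.6706515865516876, 0.3126683858838123, -0.6726551344667757], [-0.7079695068994589, -0.0008212757497346179, -0.706242524071356]] 8.075
red [159, 192, 69, 34, 1428] [191.3487 209.0469] [0.4486 0.2658 0.178 ]
red [306, 287, 37, 53, 1259] [323.2375 319.0945] [0.5004 0.2055 0.178 ]
[0.454  0.3439 0.2298] [ 0.2681 -0.8185 -0.5081]
```

View pics/g.png

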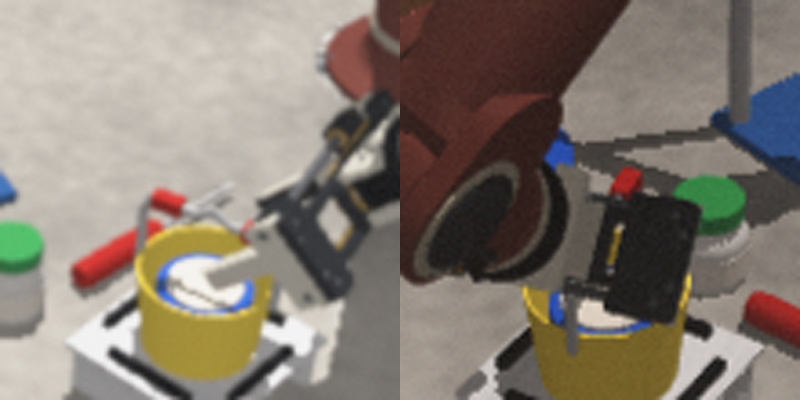

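Call:
{"api": "apply_moves", "payload": {"angular": [[0,0,0],[0,0,0],[0,0,0],[0,0,0],[0,0,0],[0,0,0],[0,0,0],[0,0,0]], "dp": [[0,0,0],[0,0,0],[0,0,0],[0,0,0],[0,0,0],[0,0,0],[0,0,0],[0,0,0]], "hand": [255,255,255,255,255,255,255,255], "squeeze": 60}}

```text
time: 9.22
position: [0.5046, 0.1868, 0.1608]
orientation: [-3.142, 0.785, 1.89]
force: [0.3, -0.3, -0.5]
gripper_width: 0.0175
```

Call:
{"api": "apply_moves", "payload": {"angular": [[0,0,0],[0,0,0],[0,0,0],[0,0,0],[0,0,0],[0,0,0],[0,0,0]], "dp": [[0,0,0],[0,0,0],[0,0,0],[-0.002,0,-0.002],[-0.002,0,-0.002],[-0.002,0,-0.002],[0,0,0]], "hand": [255,255,255,255,255,255,255]}}

```text
time: 10.1
position: [0.5046, 0.1869, 0.1694]
orientation: [3.141, 0.785, 1.89]
force: [0.4, -0.0, -2.8]
gripper_width: 0.0136
```

Call:
{"api": "apply_moves", "payload": {"angular": [[0,0,0],[0,0,0],[0,0,0],[0,0,0],[0,0,0],[0,0,0]], "dp": [[-0.006,0,-0.006],[-0.006,0,-0.006],[-0.006,0,-0.006],[-0.006,0,-0.006],[-0.006,0,-0.006],[0,0,0]], "hand": [255,255,255,255,255,255]}}

```text
time: 10.85
position: [0.5048, 0.1871, 0.2124]
orientation: [3.139, 0.785, 1.889]
force: [0.5, 0.7, -3.4]
gripper_width: 0.0137
```

```bash
cat > look.py <<'E'
import sys
from h import *
np.set_printoptions(precision=4,suppress=True)
st=manip.get_state();print(st['position'],R.from_euler('xyz',st['orientation']).as_matrix().tolist(),st['force'],st['torque'],st['time'])
f=lambda im,x,y,w,h:cv2.resize(im[y:y+h,x:x+w],(400,400),interpolation=cv2.INTER_CUBIC)
o=[]
for c,(x,y,w) in zip(['scene','side'],[tuple(map(int,a.split(','))) for a in sys.argv[2:4]]):
    s=snap(c); im=s['color'].astype(int)
    m=((im[:,:,0]>im[:,:,1]*2)&(im[:,:,0]>90)).astype(np.uint8)
    n,l,t,ce=cv2.connectedComponentsWithStats(m)
    for i in range(1,n):
        if t[i,4]>8 and x<ce[i][0]<x+w and y<ce[i][1]<y+w: print(c,t[i].tolist(),ce[i],onz(s,ce[i],float(sys.argv[4])))
    o.append(f(s['color'][:,:,::-1],x,y,w,w))
cv2.imwrite('pics/'+sys.argv[1],np.hstack(o))
E
python3 look.py l1.png 330,180,110 250,210,110 .213
```

```text
[0.5048 0.1871 0.2124] [[-0.22125348700052194, 0.9493626170688707, 0.2230639276132615], [0.6720954364050236, 0.31417855100164577, -0.6705069443742153], [-0.7066361290322274, 0.0015682482745934534, -0.7075753823754033]] [ 0.4716  0.6848 -3.4184] [ 1.2503  0.3004 -0.0522] 10.85
scene [374, 227, 8, 7, 41] [377.3659 230.0732] [0.5054 0.1182 0.213 ]
scene [350, 253, 19, 16, 141] [359.4326 260.7801] [0.6356 0.1815 0.213 ]
side [309, 249, 7, 6, 34] [312.1765 251.4412] [0.5394 0.1125 0.213 ]
```

View pics/l1.png

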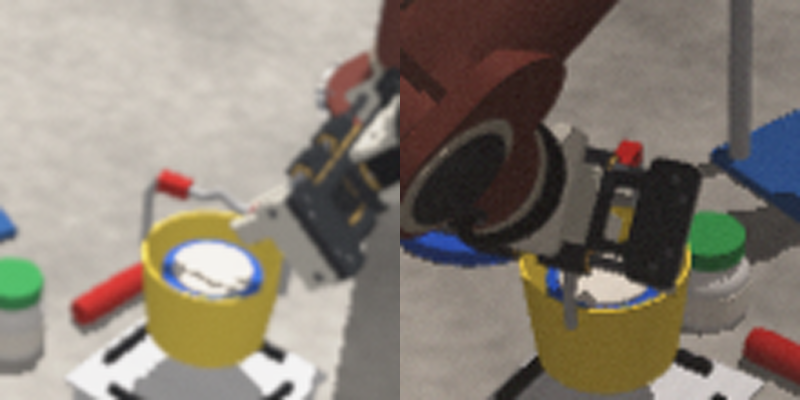

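Call:
{"api": "apply_moves", "payload": {"angular": [[0,0,0],[0,0,0],[0,0,0],[0,0,0],[3.14,0,3.14],[3.14,0,3.14],[3.14,0,3.14],[3.14,0,3.14],[3.14,0,3.14],[3.14,0,3.14],[3.14,0,3.14],[0,0,0]], "dp": [[-0.007,0,-0.007],[-0.007,0,-0.007],[-0.007,0,-0.007],[-0.007,0,-0.007],[0,0,0],[0,0,0],[0,0,0],[0,0,0],[0,0,0],[0,0,0],[0,0,0],[0,0,0]], "hand": [255,255,255,255,255,255,255,255,255,255,255,255]}}

```text
time: 12.45
position: [0.5055, 0.1862, 0.2514]
orientation: [3.14, 0.785, 1.346]
force: [0.5, 0.3, -3.5]
gripper_width: 0.0136
```

```bash
cat > to.py <<'E'
import sys
from h import *
np.set_printoptions(precision=4,suppress=True)
st=manip.get_state(); Rm=R.from_euler('xyz',st['orientation']).as_matrix()
t=np.array(eval(sys.argv[1])); 
print(st['position'],st['orientation'],st['force'],'yaw jaw',np.degrees(np.arctan2(Rm[1,1],Rm[0,1])),'lean',np.degrees(np.arccos(-Rm[2,2])),st['time'])
print('tool delta',Rm.T@(t-st['position']))
E
python3 to.py "[.4015,-.133,.2523]"
```

```text
[0.5055 0.1862 0.2514] [3.14   0.7854 1.3458] [ 0.4936  0.342  -3.5481] yaw jaw -12.830541618341737 lean 44.998711603668355 12.45
tool delta [-0.2371 -0.0305  0.2357]
```

Call:
{"api": "apply_moves", "payload": {"angular": [[0,0,0],[0,0,0],[0,0,0],[0,0,0],[0,0,0],[0,0,0],[0,0,0],[0,0,0],[0,0,0],[0,0,0],[0,0,0],[0,0,0]], "dp": [[-0.0119,-0.0015,0.0118],[-0.0213,-0.0027,0.0212],[-0.0285,-0.0037,0.0283],[-0.0285,-0.0037,0.0283],[-0.0285,-0.0037,0.0283],[-0.0285,-0.0037,0.0283],[-0.0285,-0.0037,0.0283],[-0.0285,-0.0037,0.0283],[-0.0213,-0.0027,0.0212],[-0.0119,-0.0015,0.0118],[0,0,0],[0,0,0]], "hand": [255,255,255,255,255,255,255,255,255,255,255,255]}}

```text
time: 13.95
position: [0.4018, -0.1311, 0.2522]
orientation: [3.141, 0.783, 1.35]
force: [-0.4, 0.1, -2.6]
gripper_width: 0.0137
```

```bash
cat > ov.py <<'E'
import sys
from h import *
np.set_printoptions(precision=4,suppress=True)
st=manip.get_state(); Rm=R.from_euler('xyz',st['orientation']).as_matrix(); p=st['position']
print(p,st['orientation'],st['force'],st['time'])
xb=np.array([.975,-.222,0]);yb=np.array([.222,.975,0]);z=np.array([0,0,1.])
hk=np.array([.5135,-.1815,.235]); sink=float(sys.argv[2])
xp=np.array([Rm[0,1],Rm[1,1],0]);yp=np.array([-xp[1],xp[0],0])
eye=p-.0225*yp+.0222*z
print('eye bal',(eye-hk)@np.c_[xb,yb,z])
o=[]
for c in ['scene','side']:
    s=snap(c); im=cv2.resize(s['color'][:,:,::-1],None,fx=4,fy=4,interpolation=cv2.INTER_CUBIC)
    c0=(P(s,(eye*.6+hk*.4)-.02*z)[0]*4).astype(int)
    def dr(pts,col):
        q=np.round((P(s,pts)+.5)*4).astype(np.int32); cv2.polylines(im,[q],False,col,1)
    if len(sys.argv)<4:
        ang=np.linspace(0,2*np.pi,60)
        dr(np.array([eye-.058*z+.055*(np.cos(a)*xp+np.sin(a)*yp) for a in ang]),(0,255,0))
        dr(np.array([eye+.013*yp-.008*z,eye,eye-.013*yp-.008*z,eye-.058*yp-.008*z,eye-.058*yp-.058*z]),(0,255,0))
        h=hk-sink*z
        dr(np.array([h-.027*xb+.026*z,h-.02*xb+.005*z,h-.0085*z,h+.015*xb,h+.02*xb+.02*z,h+.02*xb+.09*z]),(0,0,255))
    x,y=np.clip(c0-[200,200],0,[2560-400,1920-400]); o.append(im[y:y+400,x:x+400])
cv2.imwrite('pics/'+sys.argv[1],np.hstack(o))
E
python3 ov.py a1.png 0
```

```text
[ 0.4018 -0.1311  0.2522] [3.1405 0.7833 1.3499] [-0.4239  0.1063 -2.6341] 13.95
eye bal [-0.12    0.0018  0.0394]
```

View pics/a1.png

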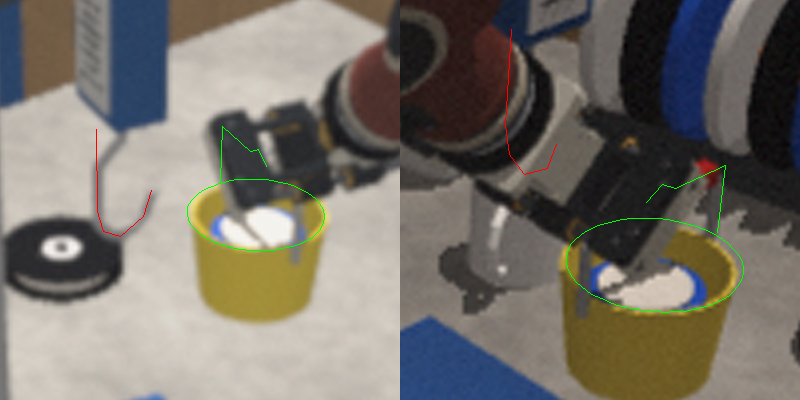

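Call:
{"api": "apply_moves", "payload": {"angular": [[0,0,0],[0,0,0],[0,0,0],[0,0,0],[0,0,0],[0,0,0],[0,0,0]], "dp": [[-0.0035,0.01,0.0035],[0,0.013,0],[0,0.013,0],[0,0.013,0],[0,0.013,0],[0,0.013,0],[0,0,0]], "hand": [255,255,255,255,255,255,255]}}

```text
time: 14.92
position: [0.4736, -0.1543, 0.2521]
orientation: [3.141, 0.785, 1.347]
force: [0.2, 0.2, -3.5]
gripper_width: 0.0131
```

```bash
sed -i 's/-.0225\*yp/-.0195*yp/' ov.py; python3 ov.py a2.png 0
```

```text
[ 0.4736 -0.1543  0.2521] [3.1411 0.7851 1.3468] [ 0.238   0.1776 -3.4528] 14.925
eye bal [-0.045  -0.0019  0.0393]
```

View pics/a2.png

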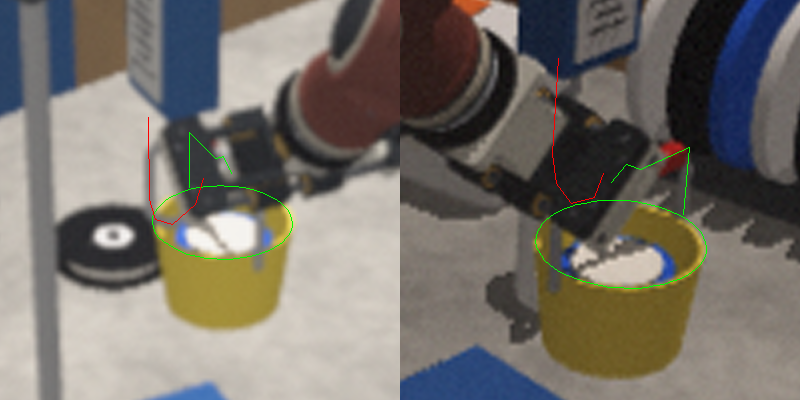

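Call:
{"api": "apply_moves", "payload": {"angular": [[0,0,0],[0,0,0],[0,0,0],[0,0,0],[0,0,0],[0,0,0]], "dp": [[0.001,0.009,-0.001],[0,0.009,0],[0,0.009,0],[0,0.009,0],[0,0.009,0],[0,0,0]], "hand": [255,255,255,255,255,255]}}

```text
time: 15.78
position: [0.5175, -0.1629, 0.2522]
orientation: [3.141, 0.785, 1.347]
force: [-1.1, 0.3, -3.9]
gripper_width: 0.0139
```

```bash
python3 ov.py a3.png 0 n; 
```

```text
[ 0.5175 -0.1629  0.2522] [3.1414 0.7852 1.347 ] [-1.0848  0.3375 -3.9466] 15.775
eye bal [-0.0002 -0.0005  0.0394]
```

View pics/a3.png

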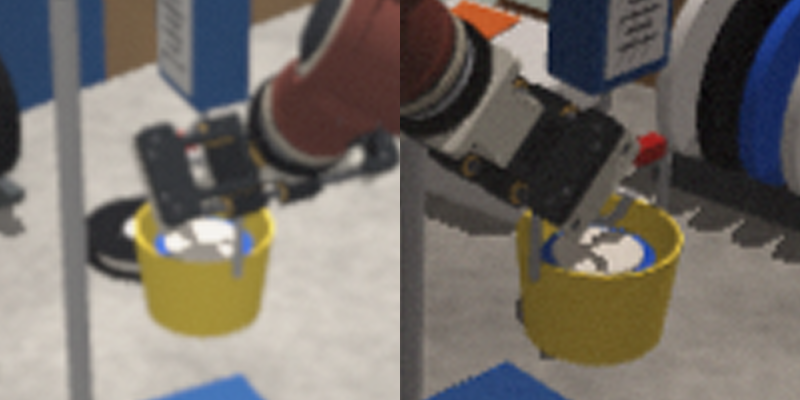

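```bash
cat > fm.py <<'E'
from h import *
np.set_printoptions(precision=3,suppress=True)
F=[]
for i in range(10):
    eyes.snapshot('side'); s=manip.get_state(); F.append(np.r_[s['force'],s['torque']])
print(np.mean(F,0),np.std(F,0),s['position'],s['time'])
E
python3 fm.py
```

```text
[-0.05  -0.165 -3.118  1.244 -0.35  -0.001] [0.645 0.419 0.44  0.028 0.019 0.036] [ 0.517 -0.163  0.252] 16.375
```

Call:
{"api": "apply_moves", "payload": {"angular": [[0,0,0],[0,0,0],[0,0,0],[0,0,0],[0,0,0],[0,0,0],[0,0,0],[0,0,0]], "dp": [[0.004,0,0.004],[0.004,0,0.004],[0.004,0,0.004],[0.004,0,0.004],[0.004,0,0.004],[0.004,0,0.004],[0.002,0,0.002],[0,0,0]], "hand": [255,255,255,255,255,255,255,255]}}

```text
time: 17.38
position: [0.517, -0.1627, 0.2155]
orientation: [-3.141, 0.786, 1.348]
force: [0.9, 0.0, -2.8]
gripper_width: 0.0134
```

```bash
python3 fm.py
```

```text
[-0.156  0.134 -3.219  1.222 -0.357 -0.013] [0.8   0.37  0.474 0.025 0.014 0.028] [ 0.517 -0.163  0.216] 17.875
```

Call:
{"api": "apply_moves", "payload": {"angular": [[0,0,0],[0,0,0],[0,0,0],[0,0,0]], "dp": [[0.003,0,0.003],[0.003,0,0.003],[0.003,0,0.003],[0,0,0]], "hand": [255,255,255,255]}}

```text
time: 18.38
position: [0.5171, -0.1627, 0.2026]
orientation: [-3.141, 0.786, 1.349]
force: [0.9, 0.6, -2.0]
gripper_width: 0.0136
```

```bash
python3 fm.py; python3 ov.py a4.png 0 n
```

```text
[ 0.48   0.292 -1.688  0.998 -0.394  0.142] [0.558 0.381 0.305 0.036 0.026 0.024] [ 0.517 -0.163  0.203] 18.875
[ 0.5171 -0.1627  0.203 ] [3.1411 0.7853 1.3477] [ 1.1365  0.9566 -1.682 ] 18.875
eye bal [-0.0006 -0.0004 -0.0098]
```

Call:
{"api": "apply_moves", "payload": {"angular": [[0,0,0],[0,0,0],[0,0,0]], "dp": [[0.0025,0,0.0025],[0.0025,0,0.0025],[0,0,0]], "hand": [255,255,255]}}

```text
time: 19.35
position: [0.5171, -0.1627, 0.1956]
orientation: [-3.141, 0.786, 1.349]
force: [2.0, 0.1, -1.2]
gripper_width: 0.0135
```

```bash
python3 fm.py
```

```text
[ 1.189 -0.239 -1.367  0.847 -0.448  0.207] [0.412 0.31  0.458 0.035 0.021 0.036] [ 0.517 -0.163  0.196] 19.85
```

Call:
{"api": "apply_moves", "payload": {"angular": [[0,0,0],[0,0,0]], "dp": [[0,0.003,0],[0,0,0]], "hand": [255,255]}}

```text
time: 20.1
position: [0.5193, -0.163, 0.1955]
orientation: [-3.139, 0.785, 1.349]
force: [-1.8, 1.4, -1.4]
gripper_width: 0.0135
```

```bash
python3 fm.py
```

```text
[-2.311  1.953 -1.181  1.189  0.055 -0.49 ] [0.44  0.41  0.605 0.056 0.063 0.101] [ 0.519 -0.163  0.196] 20.6
```

Call:
{"api": "apply_moves", "payload": {"angular": [[0,0,0],[0,0,0]], "dp": [[0,-0.002,0],[0,0,0]], "hand": [255,255]}}

```text
time: 20.85
position: [0.5189, -0.163, 0.1961]
orientation: [3.139, 0.785, 1.347]
force: [-0.1, 1.3, -0.5]
gripper_width: 0.0133
```

```bash
python3 fm.py; python3 ov.py a5.png .017
```

```text
[ 1.353  1.061 -1.022  1.041 -0.488  0.188] [0.608 0.561 0.579 0.031 0.069 0.093] [ 0.518 -0.163  0.196] 21.35
[ 0.5184 -0.1629  0.1959] [3.1404 0.7851 1.3477] [ 1.2251  0.74   -0.9892] 21.35
eye bal [ 0.0007 -0.0003 -0.0169]
```

View pics/a5.png

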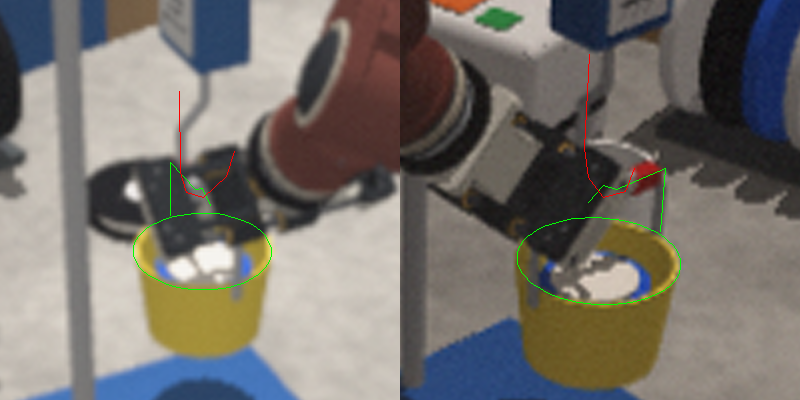

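Call:
{"api": "apply_moves", "payload": {"angular": [[0,0,0],[0,0,0],[0,0,0],[0,0,0],[0,0,0],[0,0,0]], "dp": [[0.0015,0.001,0.0015],[0.0015,0,0.0015],[0.0015,0,0.0015],[0.001,0,0.001],[0.0005,0,0.0005],[0,0,0]], "hand": [255,255,255,255,255,255], "squeeze": 20}}

```text
time: 22.2
position: [0.5186, -0.1631, 0.1873]
orientation: [-3.141, 0.785, 1.348]
force: [-0.7, 1.9, -1.1]
gripper_width: 0.014
```

```bash
python3 fm.py; python3 fm.py
```

```text
[-1.412  2.994 -0.463  1.153  0.012 -0.413] [0.634 0.505 0.518 0.029 0.038 0.054] [ 0.519 -0.163  0.187] 22.7
[-2.394  3.03  -0.223  1.213  0.115 -0.55 ] [0.375 0.379 0.398 0.031 0.049 0.044] [ 0.519 -0.163  0.187] 23.2
```

Call:
{"api": "apply_moves", "payload": {"angular": [[0,0,0],[0,0,0],[0,0,0]], "dp": [[0.0014,-0.001,-0.0014],[0,0,0],[0,0,0]], "hand": [255,255,255]}}

```text
time: 23.58
position: [0.5189, -0.162, 0.1878]
orientation: [3.14, 0.787, 1.346]
force: [0.4, -1.5, -0.7]
gripper_width: 0.0139
```

```bash
python3 fm.py; python3 fm.py
```

```text
[ 0.637 -3.31  -0.642  0.221 -0.357  0.278] [0.473 0.973 0.477 0.105 0.067 0.113] [ 0.519 -0.162  0.188] 24.075
[ 1.316 -4.912 -0.507 -0.035 -0.443  0.462] [0.518 0.418 0.427 0.029 0.017 0.031] [ 0.519 -0.162  0.188] 24.575
```

Call:
{"api": "apply_moves", "payload": {"angular": [[0,0,0],[0,0,0],[0,0,0],[0,0,0]], "dp": [[-0.0008,0.0003,0.0008],[0,0,0],[0,0,0],[0,0,0]], "hand": [255,255,255,255]}}

```text
time: 25.08
position: [0.5186, -0.1618, 0.1873]
orientation: [3.142, 0.785, 1.348]
force: [0.9, -2.1, 0.1]
gripper_width: 0.014
```

```bash
python3 fm.py; python3 fm.py
```

```text
[ 1.066 -1.851 -0.465  0.427 -0.42   0.306] [0.621 0.458 0.437 0.044 0.024 0.031] [ 0.519 -0.162  0.187] 25.575
[ 1.232 -0.784 -0.548  0.564 -0.432  0.278] [0.49  0.581 0.402 0.051 0.027 0.026] [ 0.519 -0.162  0.187] 26.075
```

Call:
{"api": "apply_moves", "payload": {"angular": [[0,0,0],[0,0,0],[0,0,0],[0,0,0]], "dp": [[0,0.0004,0],[0,0,0],[0,0,0],[0,0,0]], "hand": [255,255,255,255], "squeeze": 8}}

```text
time: 26.58
position: [0.5186, -0.162, 0.1872]
orientation: [-3.141, 0.785, 1.348]
force: [1.4, 0.9, 0.6]
gripper_width: 0.0138
```

```bash
python3 fm.py; python3 fm.py
```

```text
[-0.119  0.991 -0.343  0.849 -0.23  -0.064] [0.487 0.484 0.416 0.034 0.053 0.047] [ 0.519 -0.162  0.187] 27.075
[-0.457  1.56  -0.39   0.971 -0.152 -0.184] [0.281 0.348 0.308 0.024 0.04  0.029] [ 0.519 -0.162  0.187] 27.575
```

Call:
{"api": "apply_moves", "payload": {"angular": [[0,0,0],[0,0,0],[0,0,0],[0,0,0]], "dp": [[-0.0002,-0.0001,0.0002],[0,0,0],[0,0,0],[0,0,0]], "hand": [255,255,255,255], "squeeze": 3}}

```text
time: 28.08
position: [0.5188, -0.1622, 0.1873]
orientation: [3.141, 0.785, 1.348]
force: [-0.6, 2.7, -1.2]
gripper_width: 0.0143
```

```bash
python3 fm.py; python3 fm.py
```

```text
[-0.765  3.263 -0.424  1.214 -0.173 -0.203] [0.562 0.515 0.387 0.042 0.022 0.025] [ 0.519 -0.162  0.187] 28.575
[-0.258  3.854 -0.237  1.294 -0.202 -0.214] [0.49  0.581 0.759 0.039 0.028 0.022] [ 0.519 -0.162  0.187] 29.075
```

Call:
{"api": "apply_moves", "payload": {"angular": [[0,0,0],[0,0,0],[0,0,0],[0,0,0],[0,0,0],[0,0,0]], "dp": [[0.0006,0,-0.0006],[0,0,0],[0,0,0],[0,0,0],[0,0,0],[0,0,0]], "hand": [255,255,255,255,255,255]}}

```text
time: 29.82
position: [0.5188, -0.1622, 0.1875]
orientation: [3.142, 0.786, 1.347]
force: [0.9, -0.1, -0.9]
gripper_width: 0.0138
```

```bash
python3 fm.py; python3 fm.py
```

```text
[-0.231 -0.332 -0.265  0.67  -0.206 -0.03 ] [0.547 0.876 0.293 0.057 0.034 0.027] [ 0.519 -0.162  0.187] 30.325Traceback (most recent call last):
  File "fm.py", line 5, in <module>
    eyes.snapshot('side'); s=manip.get_state(); F.append(np.r_[s['force'],s['torque']])
    ~~~~~~~~~~~~~^^^^^^^^
ValueError: 200 camera calls are used up
```

Call:
{"api": "apply_moves", "payload": {"angular": [[0,0,0],[0,0,0],[0,0,0],[0,0,0],[0,0,0],[0,0,0],[0,0,0],[0,0,0],[0,0,0],[0,0,0]], "dp": [[0,0,0],[0,0,0],[0,0,0],[0,0,0],[0,0,0],[0,0,0],[0,0,0],[0,0,0],[0,0,0],[0,0,0]], "hand": [218,215,212,208,202,190,170,150,130,120]}}

```text
time: 31.98
position: [0.5189, -0.1617, 0.1873]
orientation: [-3.142, 0.785, 1.348]
force: [0.6, 0.5, 0.4]
gripper_width: 0.0482
```

```bash
python3 -c "
from h import *
s=manip.get_state();print(s['force'],s['torque'],s['position'],s['gripper_width'],s['time'])"
```

```text
[0.57043417 0.53821152 0.42747846] [ 0.66003612 -0.24179816 -0.00688478] [ 0.51886646 -0.16166888  0.18731176] 0.04822395865817985 31.975
```

Call:
{"api": "apply_moves", "payload": {"angular": [[0,0,0],[0,0,0],[0,0,0],[0,0,0],[0,0,0],[0,0,0],[0,0,0],[0,0,0],[0,0,0],[0,0,0],[0,0,0],[0,0,0]], "dp": [[0,0,0],[0,0,0],[0,0,0],[0,0,-0.005],[0,0,-0.01],[0,0,-0.015],[0,0,-0.015],[0,0,-0.02],[0,0,-0.02],[0,0,-0.02],[0,0,-0.02],[0,0,-0.02]], "hand": [120,120,120,120,120,120,120,120,120,120,120,120]}}

```text
time: 33.48
position: [0.5417, -0.0603, 0.291]
orientation: [3.141, 0.785, 1.348]
force: [0.0, -0.2, 0.5]
gripper_width: 0.0489
```

Call:
{"api": "apply_moves", "payload": {"angular": [[0,0,0],[0,0,0],[0,0,0],[0,0,0],[0,0,0],[0,0,0],[0,0,0],[0,0,0],[0,0,0],[0,0,0],[0,0,0],[0,0,0]], "dp": [[0,0,0],[0,0,0],[0,0,0],[0,0,0],[0,0,0],[0,0,0],[0,0,0],[0,0,0],[0,0,0],[0,0,0],[0,0,0],[0,0,0]], "hand": [120,120,120,120,120,120,120,120,120,120,120,120]}}

```text
time: 34.98
position: [0.5415, -0.0617, 0.2899]
orientation: [3.142, 0.785, 1.348]
force: [0.7, 0.1, 0.7]
gripper_width: 0.0495
```

```bash
python3 - <<'E'
from h import *
s=manip.get_state();print(s['force'],s['torque'],s['position'],s['time'])
try:
    for c in ['side','scene','wrist']:
        for r in spotter.silhouettes(c,'pail')[:1]:print(c,r['confidence'],r['centre'])
except Exception as e: print(e)
E
```

```text
[0.74707214 0.06201848 0.69135228] [ 0.63633302 -0.22576355  0.05876036] [ 0.54153692 -0.06167036  0.28986938] 34.975
side 0.97 [392.1, 235.1]
scene 0.9 [306.9, 210.2]
wrist 0.25 [175.5, 199.9]
```

Call:
{"api": "apply_moves", "payload": {"angular": [[0,0,0],[0,0,0],[0,0,0],[0,0,0],[0,0,0],[0,0,0],[0,0,0],[0,0,0],[0,0,0],[0,0,0],[0,0,0],[0,0,0]], "dp": [[0,0,0],[0,0,0],[0,0,0],[0,0,0],[0,0,0],[0,0,0],[0,0,0],[0,0,0],[0,0,0],[0,0,0],[0,0,0],[0,0,0]], "hand": [120,120,120,120,120,120,120,120,120,120,120,120]}}

```text
time: 36.62
position: [0.5416, -0.0616, 0.2899]
orientation: [3.142, 0.785, 1.348]
force: [0.1, 0.1, -0.0]
gripper_width: 0.0488
```

Call:
{"api": "apply_moves", "payload": {"angular": [[0,0,0],[0,0,0],[0,0,0],[0,0,0],[0,0,0],[0,0,0],[0,0,0],[0,0,0],[0,0,0],[0,0,0],[0,0,0],[0,0,0]], "dp": [[0,0,0],[0,0,0],[0,0,0],[0,0,0],[0,0,0],[0,0,0],[0,0,0],[0,0,0],[0,0,0],[0,0,0],[0,0,0],[0,0,0]], "hand": [120,120,120,120,120,120,120,120,120,120,120,120]}}

```text
time: 38.12
position: [0.5415, -0.0617, 0.2898]
orientation: [-3.142, 0.785, 1.348]
force: [-0.3, 0.2, 0.8]
gripper_width: 0.0492
```

```bash
python3 -c "
from bench import job_done
print(job_done())"
```

```text
the job is handed in; nothing more can be done
None
```

I hung the pail on the hook and handed the job in at about 38 s. I have no picture of it hanging free, because I had used all 200 camera calls (mostly to average force readings) before letting go.

- **Lift and carry:** I gripped the pail by its left sleeve with the gripper leaning out 45° and lifted it straight up. After the lift, and again in the views near the hook, it was level. I then turned it to line up with the balance, brought it in over the hook's tip and lowered it about 28 mm onto the spring.
- **Weight transfer:** The vertical force went from about −3.2 N (pail carried) to about −0.3 N before I let go. The main wrist torque was 0.67 N m just before opening and 0.66 N m just after, so the hook had the full weight and I don't expect it jumped.
- **Side forces:** While trimming the position in the hook, side forces of up to about 5 N came and went. They were back near zero when I released.
- **After release:** I backed the gripper out along its own axis with no contact force and waited about 4.5 s before handing in. That the pail hangs still is inferred from these force readings. The last picture that I viewed, before release, showed the pail engaged in the hook.

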